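# Take the loaded filter out of the vacuum station

## Robot

A 7-joint arm with a two-finger parallel gripper is mounted at the origin on the work surface. World frame = base frame: x ahead of the robot, y to its left, z up, the work surface at z = 0. Lengths are in m, angles in rad, forces in N, time in s.
With the tool pointing down it reaches from about 0.425 to 0.95 m from the base axis. Payload 4.7 kg.
Tool frame: the origin (TCP) lies at the very end of the fingers, on their centre line; the grasp point (between the pads) lies 19 mm behind it; z points along the fingers, y is the line along which they close (so a half turn about z gives the same grasp; the last joint's range is limited). The gripper opens to 85 mm and grips with 20 to 120 N. Pads are 22 mm wide; open, the fingers measure 114 mm over their backs; the gripper's body (76 mm by 85 mm) begins 54 mm behind the grasp point. The pads swing forward as they close: fully open they stand 13 mm farther back than shut.
Start: joints at [-0.029, 0.469, -0.049, 1.532, 0.024, 1.141, -0.082], TCP at [0.675, 0, 0.231] pointing down, gripper open.
Joint ranges: [-2.59, 2.59], [-0.33, 1.99], [-1.39, 1.29], [0.1, 2.45], [-1.04, 4.18], [0.21, 1.99], [-2.66, 2.66]. Speed limits (rad/s): [2.57, 2.57, 3.14, 3.14, 3.14, 3.14, 3.14].

## Interface

Orientations are given as a rotation vector (axis times angle).
In Python, from bench import env gives the robot as it stands. The module is installed in compiled form; this text tells all that it offers.
- The arm moves only by the tool move_arm, never from a script. Its argument "rows" is a list of rows, each an object of numbers: "dx", "dy", "dz": the shift along the world's x, y, z in units of 0.4 m (1.0 is 0.4 m); "wx", "wy", "wz": the turn, a rotation vector about the world's x, y, z in units of 45 degrees (1.0 is 45 degrees). In form: [{"dx": .., "dy": .., "dz": .., "wx": .., "wy": .., "wz": ..}, ...]. A call has exactly 5 rows; each row shifts and turns the commanded pose from where the row before left it; what a row does not reach is not made up. A row lasts 1/8 s, in which the tool goes at most 62.5 mm and 10.7 degrees, less where a joint would pass 70% of its speed; a pose out of reach is approached as far as the arm can. A call with a number of a shift or a turn outside -1 to 1 is refused whole. A call with a gripper value outside its range is refused whole. "gripper" is the opening, from -1 (shut) to 1 (fully open), so that 0 is half open, set as the call begins (left out, the last holds). The fingers move at their own pace and stop on an object; "squeeze" is the grip in N (left out, the last holds). Time passes only in rows, so rows that do not move let the fingers close, or fill a call up. It gives the time, the measured TCP pose, the force, the opening and the grip force at its end, in the units of the state.
- env.sense(): the state, without advancing time (a new reading comes with each control period).
- env.read_camera(name): name is "scene" or "side" or "wrist"; returns a dict with "img" (420x560x3 uint8, red, green, blue), "K" (3x3 intrinsics, pixels), "D" ([k1, k2, p1, p2, k3] as OpenCV has them; the pictures are not rectified), "R" (3x3) and "t" (3): a world point X has camera coordinates R X + t; the wrist camera has in their place "tool_from_camera" (4x4, takes a point from camera to tool coordinates, whose origin is the TCP and whose axes are the flange's). Camera axes: x right, y down, z forward; pixel columns grow to the right and rows downward; lengths in m; the calibration is good to about 2 mm. A picture is of the moment at which its call begins: read the wrist's pose just before it. There is no depth.
- env.sign_off(): hands the job in; it is judged then, once.
The state is a dict: "time_s": time; "q": joint angles; "joint_vel": joint speeds; "tau": joint torques, N m; "tcp_pos": TCP position; "tool_rot": TCP orientation; "ft_force": force on the tool from outside, world axes, zero at the start; "wrist_torque": the same for the moment, N m; "gripper_width": opening from 0.0 (shut) to 1.0 (fully open); "grip_force": force on a finger pad.
Only numpy, scipy, OpenCV 4.12 (cv2) and the standard library are available. Lean on these libraries where they do the work, as an engineer would, in place of code of your own. Each camera call takes 0.05 s, during which the arm holds its last target. There are 200 camera calls.

## Task

The filter cassette with the brown, dust-loaded pleats is due out of the vacuum station: first shut the vacuum off by turning the valve's red lever a quarter turn, until it stands square across its pipe. Then pinch the cassette's two blue side catches together, lift it out of its bay and carry it upright over the middle of the green dust tray. Finish while still holding it there by its pinched catches, still, upright and clear above the tray, and leave the clean white-pleated cassette and everything else where it is.

Things in the scene. Friction and masses are not known exactly. Their poses are not given: they have to be found in the camera images.
- station: the vacuum station, fixed to the bench: white steel box 280 mm (its x) by 310 mm (its y) by 120 mm high, flat top (deck) at z 120 mm. Origin under it on the bench, 150 mm behind its front face and mid-width; its x points from its front to its back, y to its left, z up. Two filter bays open in the deck at x 0, y +65 mm and y -65 mm
- valve (a joint): angle (rad) of the red lever of the brass ball valve at the station's left side. 0 = open, lever along its pipe, pointing out along the station's +y; turns anticlockwise seen from above; pi/2 = shut (stop), square across the pipe, pointing along the station's -x. Starts between 0 and 0.35. Friction about 0.1 N m: stays where it is left
- valve_pivot (a point): point on the vertical axis of the valve lever, at lever mid-height (112 mm above the bench); fixed to the station, axes as the station's
- valve_handle (a point): point on the red lever, 60 mm out from its pivot, at mid-height. Lever grip 13 mm wide, 12 mm high (z 106 to 118 mm), 17 to 87 mm from the pivot; the top of the pipe under it lies at z 84 mm. Its y axis points outward along the lever
- loaded_grip (a point): filter cassette LOADED with dust, brown pleats, grey frame, in either bay: 100 (x) x 60 (y) x 60 mm high plus two blue thumb tabs; 0.18 to 0.33 kg. Point midway between the tabs, 85 mm above its underside. Seated, its 5 mm flange lies on the deck, its underside 55 mm below the deck, this point 30 mm above. z up; x, y as the station's when seated
- loaded_left (a joint): how far (m) the left (+y) catch of the loaded cassette is pinched in: 0 at rest, 0.007 fully; sprung, 3 to 10 N. Its thumb tab is 28 mm wide (x), 6 mm thick, and rises 5 to 45 mm above the deck when seated; outer faces of the two tabs 62 mm apart at rest, 48 mm fully pinched. Each carries a hook under the deck: both must be pinched at least 4 mm to free the cassette
- loaded_right (a joint): the same for its right (-y) catch
- clean_grip (a point): the same point of the CLEAN filter cassette: white pleats, otherwise identical, seated in the other bay. To be left alone
- tray: open green dust tray standing on the bench, fixed, to the right of the station: 200 mm (x) by 170 mm (y) by 45 mm high, walls 4 mm. Origin under its centre, z up
- pen: black and blue pen, 140 mm long, 9 mm thick, lying along its x axis on the front part of the station's deck; bystander. Origin at its underside
- flask: white plastic bottle, 72 mm wide, 190 mm high; bystander. Origin under its centre
- jar: white jar with green cap, 48 mm wide, 95 mm high; bystander. Origin under its centre
- nozzle: brass hose nozzle, 32 mm wide, 55 mm high, standing; bystander. Origin under its centre
- driver: screwdriver with orange handle, 190 mm long, lying along its x axis; bystander. Origin at its underside

How it is judged:
By the outcome, as a careful person would: the job done as asked, in the order asked, and still so for the second after the job is handed in, while the arm keeps its last pose, push and grip.
It also fails if it takes over 64 s, if anything falls off the work surface, if the arm or the gripper's body presses on something with over 40 N, if the wrist force passes 120 N, or if a joint passes its speed limit or range.

## Working session

There is one attempt and no reset: what is moved stays moved. The work goes in short steps, Python scripts to look and compute and a tool call to move; the robot and the scene stay as the last step left them, time stands still between calls to the robot, and variables do not carry over. Pictures are saved under pics/ and viewed, at most 10 in all, crops included, and the job is handed in when it is done.

Besides the shell and the picture viewer there is one more tool, called after "Emit:" as name(argument=value, ...) on one line, values as JSON. move_arm: Moves the arm, as the interface text tells. Its arguments: {"type":"object","properties":{"rows":{"type":"array"},"gripper":{"type":"number"},"squeeze":{"type":"number"}},"required":["rows"]}

```bash
mkdir -p pics; cat > h.py <<'E'
import numpy as np, cv2
from bench import env
def cam(n):
    s=env.sense(); c=env.read_camera(n); c=dict(c)
    if n=='wrist':
        Rt=cv2.Rodrigues(np.array(s['tool_rot'],float))[0]; T=np.eye(4);T[:3,:3]=Rt;T[:3,3]=s['tcp_pos']
        M=np.linalg.inv(T@np.array(c['tool_from_camera'])); c['R']=M[:3,:3]; c['t']=M[:3,3]
    c['R']=np.array(c['R']);c['t']=np.array(c['t']);c['K']=np.array(c['K'],float);c['D']=np.array(c['D'],float)
    return c
def ray(c,uv):
    p=cv2.undistortPoints(np.array([[uv]],float),c['K'],c['D'])[0,0]
    d=c['R'].T@np.array([p[0],p[1],1]); return -c['R'].T@c['t'], d/np.linalg.norm(d)
def onz(c,uv,z):
    o,d=ray(c,uv); return o+d*(z-o[2])/d[2]
def proj(c,X):
    return cv2.projectPoints(np.array(X,float).reshape(-1,1,3),cv2.Rodrigues(c['R'])[0],c['t'],c['K'],c['D'])[0][:,0]
def save(c,f): cv2.imwrite('pics/'+f,c['img'][:,:,::-1])
E
python3 - <<'E'
from h import *
import pickle
print(env.sense())
ims={}
for n in ('scene','side','wrist'):
    c=cam(n); ims[n]=c; print(n,'campos',-c['R'].T@c['t'],c['R'][2])
pickle.dump(ims,open('ims0.pkl','wb'))
save(ims['scene'],'s0.png');save(ims['side'],'d0.png');save(ims['wrist'],'w0.png')
E
```

```text
{'time_s': 0.0, 'q': array([-0.02889541,  0.46946087, -0.04859004,  1.53369561,  0.02409334,
        1.14098417, -0.08233033]), 'joint_vel': array([ 0.0010905 ,  0.00116214, -0.00050416, -0.0016294 ,  0.00016888,
       -0.00085384,  0.00078939]), 'tau': array([ 1.18357209e-03, -5.10321057e+01, -4.63755790e-02, -2.37716943e+01,
        1.05899444e-02,  7.35067850e-03,  1.56414734e-05]), 'tcp_pos': array([6.74418211e-01, 6.69745684e-06, 2.30247584e-01]), 'tool_rot': array([-2.22050562, -2.22048251,  0.00225301]), 'ft_force': array([-0.29140464,  0.86012845,  0.45454407]), 'wrist_torque': array([0.03826086, 0.00770736, 0.00993301]), 'grip_force': 0.0, 'gripper_width': 0.9979260269168918}
scene campos [1.16904076 0.25453316 1.09634754] [-0.54743625 -0.15819355 -0.8217593 ]
side campos [-0.01925548 -0.81426882  0.97148823] [ 0.39097346  0.65262309 -0.64901684]
wrist campos [0.67388121 0.07573264 0.37399206] [-0.00265248 -0.29737986 -0.95475556]
```

View pics/s0.png

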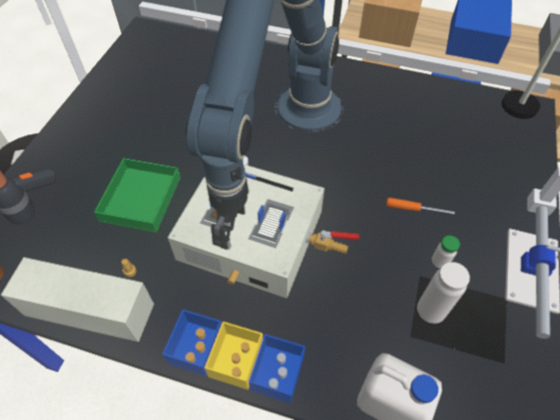

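View pics/d0.png

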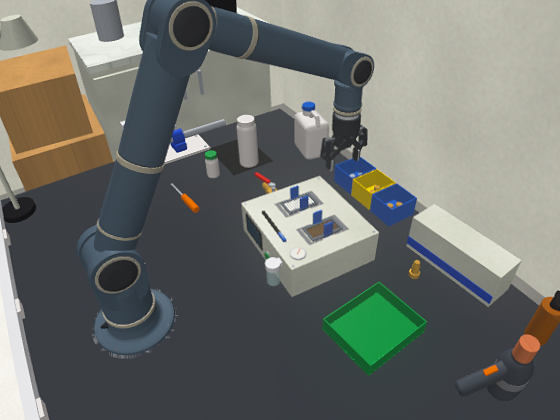

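View pics/w0.png

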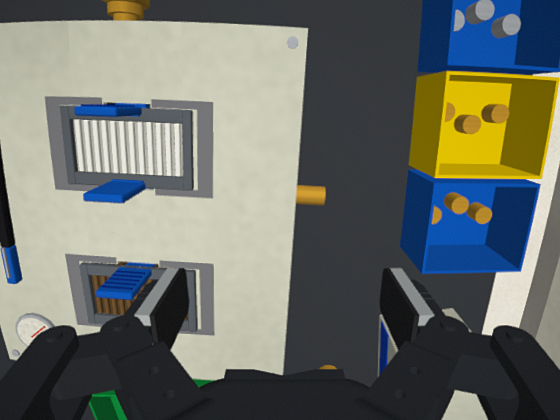

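The loaded (brown) cassette sits in the right bay, at wrist (125,295) and side (325,225). The clean one is in the left bay, at wrist (130,150). The red lever is at scene (342,236), pointing out. The tray is at scene (140,195) and side (375,325).

```bash
cat > m.py <<'E'
from h import *
import pickle
I=pickle.load(open('ims0.pkl','rb')); S,D,W=I['scene'],I['side'],I['wrist']
g=cv2.cvtColor(W['img'],cv2.COLOR_RGB2GRAY).astype(float)
# back edge (columns fall near x~300) and left edge (rows ~25)
pb=[];pl=[]
for r in list(range(60,180,8))+list(range(215,340,8)):
    d=np.diff(g[r,270:330]); k=d.argmin(); pb.append((270+k+.5,r))
for c in list(range(10,95,6))+list(range(165,290,6)):
    d=np.diff(g[5:50,c]); k=d.argmax(); pl.append((c,5+k+.5))
def fit(p):
    P=np.array([onz(W,q,.12)[:2] for q in p]); l=cv2.fitLine(P.astype(np.float32),cv2.DIST_HUBER,0,.001,.001).ravel()
    n=np.array([-l[1],l[0]]);print('fit',l,'res',np.median(abs((P-l[2:])@n)));return l
b=fit(pb);l=fit(pl)
yb=np.arctan2(*(b[:2]*np.sign(b[1]))[::-1])-np.pi/2; yl=np.arctan2(*(l[:2]*np.sign(l[0]))[::-1])
t=np.linalg.solve(np.c_[b[:2],-l[:2]],l[2:]-b[2:]); cor=b[2:]+t[0]*b[:2]
yaw=(yb+yl)/2; ex=np.array([np.cos(yaw),np.sin(yaw)]);ey=np.array([-ex[1],ex[0]])
org=cor-.13*ex-.155*ey
print('yaw',yb,yl,'corner',cor,'origin',org)
def mask(c,lo,hi,h):
    m=cv2.inRange(cv2.cvtColor(c['img'],cv2.COLOR_RGB2HSV),lo,hi)
    n,L,s,ce=cv2.connectedComponentsWithStats(m); print(h,[(s[i].tolist(),ce[i].round(1).tolist()) for i in range(1,n) if s[i,4]>25])
    return m,L,s,ce
for c,n in((S,'scene'),(D,'side'),(W,'wrist')):
    mask(c,(105,150,60),(125,255,255),n+' blue'); mask(c,(50,120,40),(75,255,255),n+' green')
    for lo,hi in(((0,180,110),(5,255,255)),((174,150,100),(180,255,255))): mask(c,lo,hi,n+' red')
for y in(.065,-.065):
    p=org+y*ey; print('bay',y,p)
    for n,c in I.items():
        print(n,proj(c,[[*(p+s*ey*.028),.165] for s in(1,-1)]+[[*(p+s*ey*.028),.125] for s in(1,-1)]).round(0).tolist())
E
python3 m.py
```

```text
fit [ 5.9345361e-02  9.9823749e-01  6.8210739e-01 -1.0646653e-04] res 0.00019064565762488513
fit [ 0.9981545  -0.06072532  0.59958696  0.13413723] res 0.00020336906141325925
yaw -0.059380293 -0.060762696 corner [0.68976206 0.1286512 ] origin [ 0.55069107 -0.01826462]
scene blue [([447, 0, 64, 63, 3284], [480.1, 28.7]), ([433, 73, 29, 7, 46], [446.7, 76.2]), ([259, 207, 4, 13, 31], [260.7, 212.8]), ([522, 246, 33, 28, 581], [537.4, 258.4]), ([163, 310, 58, 58, 1706], [190.7, 336.5]), ([0, 324, 51, 29, 432], [23.0, 337.5]), ([250, 335, 55, 67, 1954], [278.1, 364.7]), ([412, 375, 26, 27, 517], [424.4, 388.1])]
scene green [([94, 158, 86, 74, 4257], [137.8, 194.6]), ([442, 236, 18, 16, 220], [450.3, 243.2])]
scene red [([332, 233, 26, 6, 101], [345.5, 235.1])]
scene red []
side blue [([303, 102, 12, 9, 93], [308.4, 106.0]), ([171, 129, 16, 23, 252], [178.3, 140.6]), ([335, 157, 41, 37, 678], [350.2, 171.4]), ([371, 184, 46, 42, 1203], [392.7, 204.1]), ([291, 186, 7, 13, 74], [294.0, 191.9]), ([300, 196, 8, 12, 35], [303.6, 200.1]), ([314, 211, 8, 13, 34], [317.0, 216.6]), ([407, 237, 85,
[... 457 characters left out ...]
([96, 267, 55, 33, 1196], [123.7, 283.2]), ([380, 322, 9, 52, 307], [383.4, 348.5])]
wrist green [([193, 380, 21, 8, 88], [201.7, 382.2]), ([88, 390, 40, 30, 841], [106.2, 406.2])]
wrist red []
wrist red []
bay 0.065 [0.5545934  0.04661813]
scene [[282.0, 215.0], [260.0, 208.0], [282.0, 224.0], [261.0, 217.0]]
side [[294.0, 187.0], [303.0, 197.0], [294.0, 198.0], [303.0, 208.0]]
wrist [[95.0, 111.0], [103.0, 197.0], [124.0, 109.0], [129.0, 184.0]]
bay -0.065 [ 0.54678875 -0.08314738]
scene [[232.0, 199.0], [211.0, 193.0], [233.0, 209.0], [213.0, 202.0]]
side [[317.0, 212.0], [328.0, 223.0], [317.0, 222.0], [327.0, 234.0]]
wrist [[114.0, 295.0], [123.0, 355.0], [136.0, 269.0], [142.0, 325.0]]
```

```bash
cat > m2.py <<'E'
from h import *
import pickle
I=pickle.load(open('ims0.pkl','rb')); S,D,W=I['scene'],I['side'],I['wrist']
yaw=-.06; org=np.array([.5507,-.0183]); ex=np.array([np.cos(yaw),np.sin(yaw)]);ey=np.array([-ex[1],ex[0]])
st=lambda P:[round(float((P[:2]-org)@e),4) for e in(ex,ey)]
for c,n,box in((S,'scene',(300,220,370,260)),(D,'side',(240,160,290,200))):
    h=cv2.cvtColor(c['img'],cv2.COLOR_RGB2HSV); x0,y0,x1,y1=box
    m=(cv2.inRange(h,(0,150,60),(6,255,255))|cv2.inRange(h,(172,150,60),(180,255,255)))
    k=np.zeros_like(m);k[y0:y1,x0:x1]=m[y0:y1,x0:x1]; ys,xs=np.nonzero(k)
    pts=np.c_[xs,ys].astype(np.float32); l=cv2.fitLine(pts,cv2.DIST_L2,0,.01,.01).ravel()
    s=(pts-l[2:])@l[:2]
    for v in(s.min(),s.max()):
        q=l[2:]+v*l[:2]; P=onz(c,q,.114); print(n,'lever end px',q.round(1),'world',P.round(4),'station',st(P))
for c,n in((S,'scene'),(D,'side')):
    m=cv2.inRange(cv2.cvtColor(c['img'],cv2.COLOR_RGB2HSV),(50,120,40),(75,255,255))
    k=max(cv2.findContours(m,0,2)[0],key=cv2.contourArea); h=cv2.convexHull(k)
    a=cv2.approxPolyDP(h,3,True)[:,0]
    for q in a: print(n,'tray',q,onz(c,q,.045).round(3)[:2],onz(c,q,0).round(3)[:2])
for uv in((528,0),):pass
# wrist: brass pipe at top
print('brass wrist',st(onz(W,(128,10),.112)))
for n,c,uv,z in(('jar',S,(450,243),.095),('flask',S,(456,275),.19)): P=onz(c,uv,z);print(n,P.round(3))
E
python3 m2.py
python3 - <<'E'
import cv2
a=cv2.imread('pics/s0.png')[215:265,290:380]; b=cv2.imread('pics/d0.png')[155:205,235:325]
cv2.imwrite('pics/c.png',cv2.resize(cv2.hconcat([a,b]),None,fx=4.4,fy=4.4,interpolation=cv2.INTER_CUBIC))
E
```

```text
scene lever end px [331.8 233.7] world [0.5402 0.199  0.114 ] station [-0.0235, 0.2163]
scene lever end px [358.1 236.7] world [0.5295 0.263  0.114 ] station [-0.038, 0.2795]
side lever end px [255. 173.] world [0.5273 0.2656 0.114 ] station [-0.0403, 0.282]
side lever end px [269.4 182. ] world [0.5417 0.1965 0.114 ] station [-0.0218, 0.2139]
scene tray [123 158] [ 0.423 -0.455] [ 0.391 -0.485]
scene tray [177 168] [ 0.41  -0.287] [ 0.378 -0.31 ]
scene tray [179 179] [ 0.446 -0.265] [ 0.415 -0.287]
scene tray [155 231] [ 0.627 -0.253] [ 0.603 -0.275]
scene tray [101 221] [ 0.641 -0.405] [ 0.618 -0.433]
scene tray [ 94 212] [ 0.62  -0.438] [ 0.597 -0.467]
side tray [380 282] [ 0.606 -0.276] [ 0.636 -0.249]
side tray [426 323] [ 0.613 -0.442] [ 0.644 -0.424]
side tray [423 332] [ 0.588 -0.457] [ 0.618 -0.44 ]
side tray [368 375] [ 0.401 -0.471] [ 0.421 -0.455]
side tray [322 329] [ 0.387 -0.312] [ 0.406 -0.288]
side tray [323 318] [ 0.408 -0.287] [ 0.429 -0.261]
brass wrist [-0.0003, 0.1638]
jar [0.467 0.486 0.095]
flask [0.612 0.484 0.19 ]
```

View pics/c.png

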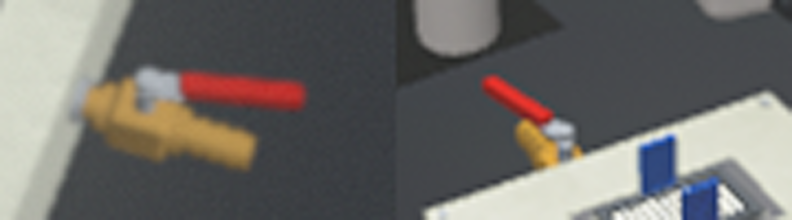

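The zoom shows the lever turned about 0.26 rad off its pipe. Its ends in both views agree to about 3 mm and its length reads 68 mm against the 70 mm given. That puts the pivot near station (-0.018, 0.197). The tray centre is about (0.512, -0.363). Next I rotate the tool 93.4° and go to the trailing side of the lever.

Emit:
move_arm(rows=[{"dx": -0.027,"dy": 0.06,"wz": -0.208},{"dx": -0.027,"dy": 0.06,"wz": -0.208},{"dx": -0.027,"dy": 0.06,"wz": -0.208},{"dx": -0.027,"dy": 0.06,"wz": -0.208},{"dx": -0.027,"dy": 0.06,"wz": -0.208}], gripper=-1)

```text
schema error: expected keys dx, dy, dz, wx, wy, wz
```

Emit:
move_arm(rows=[{"dx": -0.027,"dy": 0.06,"wz": -0.208},{"dx": -0.027,"dy": 0.06,"wz": -0.208},{"dx": -0.027,"dy": 0.06,"wz": -0.208},{"dx": -0.027,"dy": 0.06,"wz": -0.208},{"dx": -0.027,"dy": 0.06,"wz": -0.208}])

```text
schema error: expected keys dx, dy, dz, wx, wy, wz
```

```bash
cat > arc.py <<'E'
from h import *
yaw=-.06; org=np.array([.5507,-.0183]); ex=np.array([np.cos(yaw),np.sin(yaw)]);ey=np.array([-ex[1],ex[0]])
P=np.array([-.018,.197]); s=env.sense(); print(s['tcp_pos'],s['tool_rot'],s['ft_force'],s['gripper_width'])
w=lambda q:org+q[0]*ex+q[1]*ey
prev=s['tcp_pos'][:2]
for a in(.2,.35,.5,.65,.8,.95,1.1,1.25,1.4,1.5,1.57):
    d=np.array([-np.sin(a),np.cos(a)]);n=np.array([np.cos(a),np.sin(a)])
    off=.0065+.011*n[0]+.0145*n[1]+(.012 if a==.2 else 0)
    q=w(P+.058*d+off*n); print(a,q.round(4),'rows',((q-prev)/.4).round(3)); prev=q
E
python3 arc.py
python3 - <<'E'
from h import *
save(cam('wrist'),'w1.png')
E
```

```text
[ 6.74554700e-01 -1.37239463e-05  2.30509538e-01] [-2.22072232e+00 -2.22074329e+00  1.77074347e-03] [0.07569532 0.11611302 0.37488929] 1.001665077548771
0.2 [0.5683 0.2413] rows [-0.266  0.603]
0.35 [0.5489 0.2412] rows [-0.049 -0.   ]
0.5 [0.5407 0.2417] rows [-0.02   0.001]
0.65 [0.5322 0.241 ] rows [-0.021 -0.002]
0.8 [0.5236 0.2388] rows [-0.022 -0.005]
0.95 [0.515  0.2351] rows [-0.021 -0.009]
1.1 [0.5069 0.2298] rows [-0.02  -0.013]
1.25 [0.4995 0.223 ] rows [-0.018 -0.017]
1.4 [0.4933 0.2148] rows [-0.016 -0.021]
1.5 [0.4899 0.2085] rows [-0.008 -0.016]
1.57 [0.4879 0.2039] rows [-0.005 -0.012]
```

View pics/w1.png

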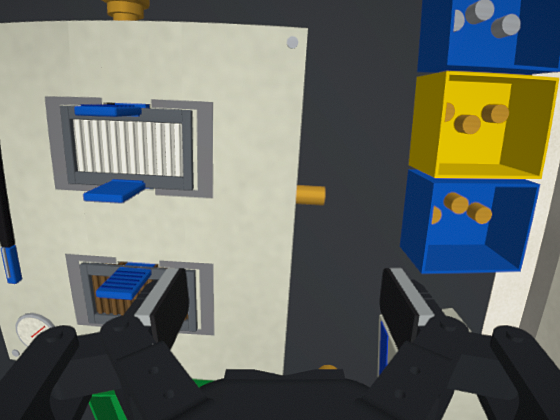

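The move was refused because every row needs all six keys, so the view is unchanged. I'll resend with full rows.

Emit:
move_arm(rows=[{"dx": -0.027,"dy": 0.06,"dz": 0,"wx": 0,"wy": 0,"wz": -0.208},{"dx": -0.027,"dy": 0.06,"dz": 0,"wx": 0,"wy": 0,"wz": -0.208},{"dx": -0.027,"dy": 0.06,"dz": 0,"wx": 0,"wy": 0,"wz": -0.208},{"dx": -0.027,"dy": 0.06,"dz": 0,"wx": 0,"wy": 0,"wz": -0.208},{"dx": -0.027,"dy": 0.06,"dz": 0,"wx": 0,"wy": 0,"wz": -0.208}], gripper=-1)

```text
time_s: 0.82
tcp_pos: [0.6205, 0.1208, 0.2311]
tool_rot: [-2.924, -1.149, 0.0]
ft_force: [0.3, 0.2, 0.1]
gripper_width: -0.003
grip_force: 0.0
```

Emit:
move_arm(rows=[{"dx": -0.027,"dy": 0.06,"dz": 0,"wx": 0,"wy": 0,"wz": -0.208},{"dx": -0.027,"dy": 0.06,"dz": 0,"wx": 0,"wy": 0,"wz": -0.208},{"dx": -0.027,"dy": 0.06,"dz": 0,"wx": 0,"wy": 0,"wz": -0.208},{"dx": -0.027,"dy": 0.06,"dz": 0,"wx": 0,"wy": 0,"wz": -0.208},{"dx": -0.027,"dy": 0.06,"dz": 0,"wx": 0,"wy": 0,"wz": -0.208}])

```text
time_s: 1.45
tcp_pos: [0.5665, 0.2408, 0.2312]
tool_rot: [3.14, -0.107, -0.0]
ft_force: [0.2, 0.1, -0.2]
gripper_width: -0.002
grip_force: 0.0
```

```bash
python3 arc.py | head -1
python3 - <<'E'
from h import *
c=cam('wrist');save(c,'w2.png')
for z,p in((.098,(.5683,.2413)),): print(proj(c,[[*p,z]]))
E
```

```text
[0.56645553 0.24079154 0.23116323] [ 3.13958282e+00 -1.07047023e-01 -4.37566911e-04] [ 0.15365598  0.13537502 -0.17731945] -0.001897018658671995
[[282.86280762 194.2583218 ]]
```

View pics/w2.png

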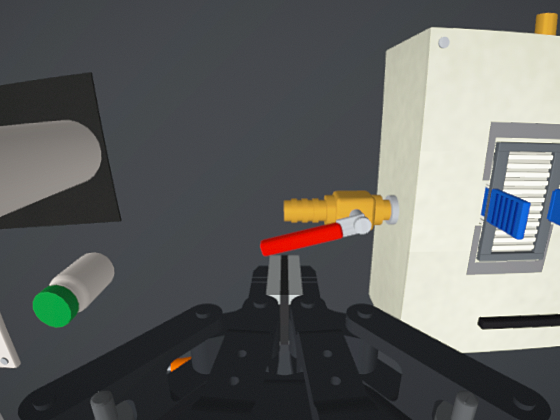

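The lever's hub is at (363,225) and its tip at (265,248). The descent point projects to (283,194), on the far (+x) side of the lever. I check the pivot against this view and descend.

```bash
python3 - <<'E'
from h import *
c=cam('wrist')
o=np.array([.5507,-.0183]);e=np.array([[np.cos(.06),-np.sin(.06)],[np.sin(.06),np.cos(.06)]])
for uv in((363,224),(342,229),(264,248)):
    p=onz(c,uv,.117)[:2]; print(uv,p,e@(p-o))
E
```

```text
(363, 224) [0.5415956  0.18214469] [-0.02110748  0.19953806]
(342, 229) [0.53837613 0.19950799] [-0.02536233  0.21667706]
(264, 248) [0.52565314 0.26503684] [-0.0419918   0.28132508]
```

Emit:
move_arm(rows=[{"dx": 0,"dy": 0,"dz": -0.065,"wx": 0,"wy": 0,"wz": 0},{"dx": 0,"dy": 0,"dz": -0.065,"wx": 0,"wy": 0,"wz": 0},{"dx": 0,"dy": 0,"dz": -0.065,"wx": 0,"wy": 0,"wz": 0},{"dx": 0,"dy": 0,"dz": -0.065,"wx": 0,"wy": 0,"wz": 0},{"dx": 0,"dy": 0,"dz": -0.065,"wx": 0,"wy": 0,"wz": 0}])

```text
time_s: 2.17
tcp_pos: [0.5676, 0.2387, 0.1005]
tool_rot: [3.139, -0.097, 0.001]
ft_force: [0.2, 0.6, -0.6]
gripper_width: -0.002
grip_force: 0.0
```

Emit:
move_arm(rows=[{"dx": -0.05,"dy": 0.005,"dz": 0,"wx": 0,"wy": 0,"wz": 0},{"dx": -0.022,"dy": 0.002,"dz": 0,"wx": 0,"wy": 0,"wz": 0},{"dx": -0.022,"dy": -0.002,"dz": 0,"wx": 0,"wy": 0,"wz": 0},{"dx": -0.022,"dy": -0.005,"dz": 0,"wx": 0,"wy": 0,"wz": 0},{"dx": -0.021,"dy": -0.009,"dz": 0,"wx": 0,"wy": 0,"wz": 0}])

```text
time_s: 2.8
tcp_pos: [0.5124, 0.2366, 0.102]
tool_rot: [-3.139, 0.098, -0.003]
ft_force: [2.1, 1.3, 1.3]
gripper_width: 0.004
grip_force: 1.1
```

Emit:
move_arm(rows=[{"dx": -0.02,"dy": -0.013,"dz": 0,"wx": 0,"wy": 0,"wz": 0},{"dx": -0.018,"dy": -0.017,"dz": 0,"wx": 0,"wy": 0,"wz": 0},{"dx": -0.016,"dy": -0.021,"dz": 0,"wx": 0,"wy": 0,"wz": 0},{"dx": -0.008,"dy": -0.016,"dz": 0,"wx": 0,"wy": 0,"wz": 0},{"dx": 0,"dy": 0,"dz": 0,"wx": 0,"wy": 0,"wz": 0}])

```text
time_s: 3.42
tcp_pos: [0.4864, 0.2085, 0.1011]
tool_rot: [3.139, -0.1, -0.003]
ft_force: [-0.0, -1.0, -0.3]
gripper_width: -0.001
grip_force: 0.0
```

```bash
python3 - <<'E'
from h import *
c=cam('wrist');save(c,'w3.png'); s=env.sense(); print(s['tcp_pos'],s['ft_force'])
E
```

```text
[0.48654758 0.20887463 0.10101683] [-0.72336828 -0.56659814 -0.85714122]
```

View pics/w3.png

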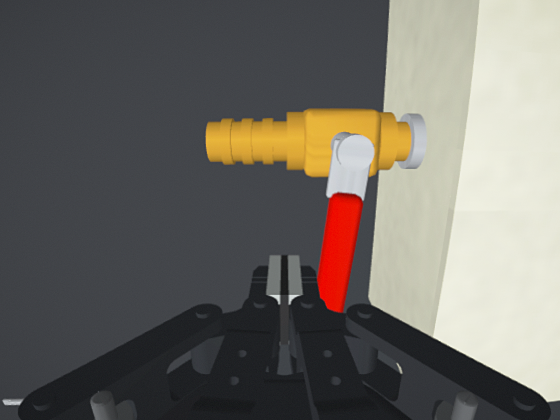

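The lever now runs from (355,152) to (330,305), a few degrees short of square. I push it gently along -y to the stop.

Emit:
move_arm(rows=[{"dx": -0.002,"dy": -0.006,"dz": 0,"wx": 0,"wy": 0,"wz": 0},{"dx": -0.001,"dy": -0.006,"dz": 0,"wx": 0,"wy": 0,"wz": 0},{"dx": 0,"dy": -0.006,"dz": 0,"wx": 0,"wy": 0,"wz": 0},{"dx": 0,"dy": -0.004,"dz": 0,"wx": 0,"wy": 0,"wz": 0},{"dx": 0,"dy": 0,"dz": 0,"wx": 0,"wy": 0,"wz": 0}])

```text
time_s: 4.1
tcp_pos: [0.4857, 0.2011, 0.1012]
tool_rot: [-3.14, 0.098, 0.001]
ft_force: [-2.5, 3.3, -1.3]
gripper_width: -0.001
grip_force: 1.2
```

```bash
cat > lev.py <<'E'
from h import *
c=cam('wrist'); s=env.sense(); print(s['tcp_pos'],s['ft_force'])
h=cv2.cvtColor(c['img'],cv2.COLOR_RGB2HSV)
m=cv2.inRange(h,(0,150,60),(6,255,255))|cv2.inRange(h,(172,150,60),(180,255,255))
n,L,st,ce=cv2.connectedComponentsWithStats(m);k=1+st[1:,4].argmax();print(st[k])
# mid points per row of the top face
P=[]
for r in range(st[k,1]+8,min(st[k,1]+st[k,3]-12,290),4):
    xs=np.nonzero(L[r]==k)[0]; P.append(onz(c,(xs.mean(),r),.115)[:2])
l=cv2.fitLine(np.array(P,np.float32),2,0,.01,.01).ravel(); d=l[:2]*-np.sign(l[0])
print('lever world dir',d,'angle a=',np.arctan2(d[1],d[0])+.06-np.pi/2)
E
python3 lev.py
```

```text
[0.48580318 0.20106839 0.10119719] [-1.98220455  1.50113665 -0.45683737]
[ 315  193   35  120 3532]
lever world dir [-0.9991368  0.0415405] angle a= 1.5892438
```

Emit:
move_arm(rows=[{"dx": 0,"dy": -0.005,"dz": 0,"wx": 0,"wy": 0,"wz": 0},{"dx": 0,"dy": -0.005,"dz": 0,"wx": 0,"wy": 0,"wz": 0},{"dx": 0,"dy": -0.004,"dz": 0,"wx": 0,"wy": 0,"wz": 0},{"dx": 0,"dy": 0,"dz": 0,"wx": 0,"wy": 0,"wz": 0},{"dx": 0,"dy": 0,"dz": 0,"wx": 0,"wy": 0,"wz": 0}])

```text
time_s: 4.78
tcp_pos: [0.4858, 0.2007, 0.1014]
tool_rot: [-3.134, 0.093, -0.001]
ft_force: [-2.0, 13.4, -3.5]
gripper_width: -0.0
grip_force: 6.4
```

```bash
python3 lev.py
```

```text
[0.48577695 0.20071506 0.10140838] [-1.32762451 13.1904115  -4.96996846]
[ 314  193   35  120 3478]
lever world dir [-0.999234    0.03913283] angle a= 1.5916535
```

The lever is against its stop: force rose to 13 N with no motion and the angle stayed at about π/2. I back off, rise, and go over the loaded cassette with the gripper open.

Emit:
move_arm(rows=[{"dx": 0,"dy": 0.04,"dz": 0,"wx": 0,"wy": 0,"wz": 0},{"dx": 0,"dy": 0.04,"dz": 0.02,"wx": 0,"wy": 0,"wz": 0},{"dx": 0,"dy": 0,"dz": 0.12,"wx": 0,"wy": 0,"wz": 0},{"dx": 0,"dy": 0,"dz": 0.12,"wx": 0,"wy": 0,"wz": 0},{"dx": 0,"dy": 0,"dz": 0.11,"wx": 0,"wy": 0,"wz": 0}])

```text
time_s: 5.45
tcp_pos: [0.4869, 0.227, 0.2519]
tool_rot: [3.14, -0.1, 0.003]
ft_force: [2.1, 0.6, -0.7]
gripper_width: 0.0
grip_force: 0.0
```

Emit:
move_arm(rows=[{"dx": 0.03,"dy": -0.15,"dz": 0,"wx": 0,"wy": 0,"wz": 0},{"dx": 0.03,"dy": -0.15,"dz": 0,"wx": 0,"wy": 0,"wz": 0},{"dx": 0.03,"dy": -0.15,"dz": 0,"wx": 0,"wy": 0,"wz": 0},{"dx": 0.03,"dy": -0.15,"dz": 0,"wx": 0,"wy": 0,"wz": 0},{"dx": 0.03,"dy": -0.15,"dz": 0,"wx": 0,"wy": 0,"wz": 0}], gripper=1)

```text
time_s: 6.08
tcp_pos: [0.5468, -0.075, 0.2504]
tool_rot: [3.139, -0.099, 0.003]
ft_force: [0.1, 0.3, -0.7]
gripper_width: 1.0
grip_force: 0.0
```

```bash
python3 - <<'E'
from h import *
c=cam('wrist');save(c,'w4.png'); s=env.sense(); print(s['tcp_pos'],s['tool_rot'],s['ft_force'],s['gripper_width'])
o=np.array([.5507,-.0183]);ex=np.array([np.cos(.06),-np.sin(.06)]);ey=np.array([-ex[1],ex[0]])
p=o-.065*ey
for sg in(1,-1): print(proj(c,[[*(p+sg*ey*.031+k*.014*ex),.165] for k in(-1,1)]).round(0).tolist())
h=cv2.cvtColor(c['img'],cv2.COLOR_RGB2HSV);m=cv2.inRange(h,(105,150,60),(125,255,255))
n,L,st,ce=cv2.connectedComponentsWithStats(m);print([x.tolist() for x in st[1:] if x[4]>50])
E
```

```text
[ 0.54709631 -0.08585827  0.2508772 ] [ 3.13121365 -0.11854714  0.00595412] [ 1.00235664 -7.5962812   1.15788736] 0.9985918941190155
[[252.0, 232.0], [251.0, 195.0]]
[[337.0, 231.0], [339.0, 194.0]]
[[252, 180, 13, 52, 529], [323, 180, 16, 51, 604], [150, 182, 30, 50, 978], [76, 185, 38, 46, 1182], [248, 312, 38, 12, 320]]
```

View pics/w4.png

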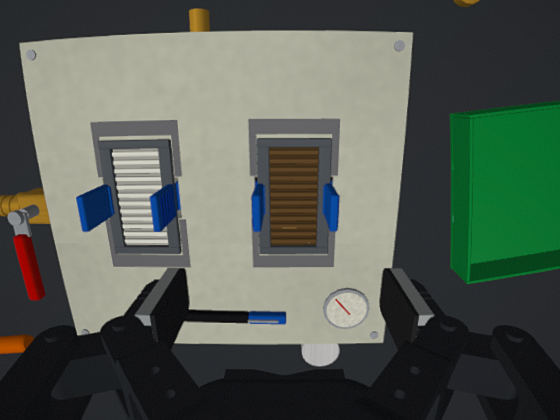

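The brown cassette's tabs show their outer faces at columns 252 and 338, as predicted to about 1 mm. The lever at (30,265) stands square across its pipe. I centre over the cassette and go partway down.

Emit:
move_arm(rows=[{"dx": 0,"dy": -0.012,"dz": 0,"wx": 0,"wy": 0,"wz": 0},{"dx": 0,"dy": -0.012,"dz": 0,"wx": 0,"wy": 0,"wz": 0},{"dx": 0,"dy": 0,"dz": -0.06,"wx": 0,"wy": 0,"wz": 0},{"dx": 0,"dy": 0,"dz": -0.06,"wx": 0,"wy": 0,"wz": 0},{"dx": 0,"dy": 0,"dz": -0.04,"wx": 0,"wy": 0,"wz": 0}])

```text
time_s: 6.75
tcp_pos: [0.5459, -0.0805, 0.1844]
tool_rot: [-3.14, 0.094, 0.002]
ft_force: [0.7, 0.9, -0.2]
gripper_width: 0.997
grip_force: 0.0
```

Emit:
move_arm(rows=[{"dx": 0,"dy": 0,"dz": 0,"wx": 0,"wy": 0,"wz": 0},{"dx": 0,"dy": 0,"dz": 0,"wx": 0,"wy": 0,"wz": 0},{"dx": 0,"dy": 0,"dz": 0,"wx": 0,"wy": 0,"wz": 0},{"dx": 0,"dy": 0,"dz": 0,"wx": 0,"wy": 0,"wz": 0},{"dx": 0,"dy": 0,"dz": 0,"wx": 0,"wy": 0,"wz": 0}])

```text
time_s: 7.38
tcp_pos: [0.5464, -0.0824, 0.1857]
tool_rot: [3.14, -0.099, 0.001]
ft_force: [-0.1, -0.2, 0.4]
gripper_width: 1.001
grip_force: 0.0
```

Emit:
move_arm(rows=[{"dx": 0,"dy": -0.002,"dz": -0.04,"wx": 0,"wy": 0,"wz": 0},{"dx": 0,"dy": 0,"dz": -0.04,"wx": 0,"wy": 0,"wz": 0},{"dx": 0,"dy": 0,"dz": -0.04,"wx": 0,"wy": 0,"wz": 0},{"dx": 0,"dy": 0,"dz": -0.017,"wx": 0,"wy": 0,"wz": 0},{"dx": 0,"dy": 0,"dz": 0,"wx": 0,"wy": 0,"wz": 0}])

```text
time_s: 8.0
tcp_pos: [0.5458, -0.0832, 0.1297]
tool_rot: [3.14, -0.099, -0.002]
ft_force: [-0.9, 0.4, 0.4]
gripper_width: 0.996
grip_force: 0.0
```

Emit:
move_arm(rows=[{"dx": 0,"dy": 0,"dz": 0,"wx": 0,"wy": 0,"wz": 0},{"dx": 0,"dy": 0,"dz": 0,"wx": 0,"wy": 0,"wz": 0},{"dx": 0,"dy": 0,"dz": 0,"wx": 0,"wy": 0,"wz": 0},{"dx": 0,"dy": 0,"dz": 0,"wx": 0,"wy": 0,"wz": 0},{"dx": 0,"dy": 0,"dz": 0,"wx": 0,"wy": 0,"wz": 0}], gripper=-1, squeeze=50)

```text
time_s: 8.62
tcp_pos: [0.5473, -0.0832, 0.1337]
tool_rot: [-3.139, 0.098, -0.005]
ft_force: [-4.8, 1.6, 16.3]
gripper_width: 0.482
grip_force: 50.2
```

Emit:
move_arm(rows=[{"dx": 0,"dy": 0,"dz": 0,"wx": 0,"wy": 0,"wz": 0},{"dx": 0,"dy": 0,"dz": 0,"wx": 0,"wy": 0,"wz": 0},{"dx": 0,"dy": 0,"dz": 0,"wx": 0,"wy": 0,"wz": 0},{"dx": 0,"dy": 0,"dz": 0,"wx": 0,"wy": 0,"wz": 0},{"dx": 0,"dy": 0,"dz": 0,"wx": 0,"wy": 0,"wz": 0}])

```text
time_s: 9.25
tcp_pos: [0.5473, -0.0832, 0.1337]
tool_rot: [-3.139, 0.098, -0.005]
ft_force: [-4.6, 1.6, 16.9]
gripper_width: 0.487
grip_force: 50.2
```

Opening reads 0.485 with 16 N upward, so I check the grasp by picture.

```bash
python3 - <<'E'
from h import *
c=cam('wrist');d=cam('side')
a=cv2.resize(d['img'][150:270,250:370],(400,400),interpolation=2); b=cv2.resize(c['img'][80:420,110:450],(400,400))
cv2.imwrite('pics/g5.png',cv2.hconcat([a,b])[:,:,::-1])
E
```

```text
(no output)
```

View pics/g5.png

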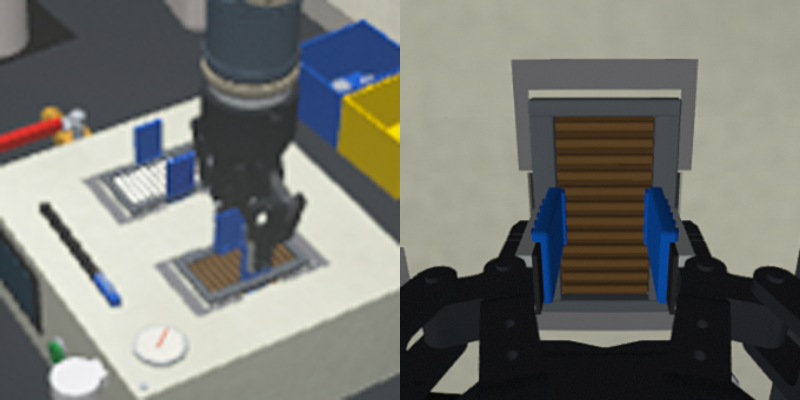

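Both pads bear on the outer faces of the blue tabs, pinched inward evenly. I lift slowly and watch the force.

Emit:
move_arm(rows=[{"dx": 0,"dy": 0,"dz": 0.01,"wx": 0,"wy": 0,"wz": 0},{"dx": 0,"dy": 0,"dz": 0.01,"wx": 0,"wy": 0,"wz": 0},{"dx": 0,"dy": 0,"dz": 0.01,"wx": 0,"wy": 0,"wz": 0},{"dx": 0,"dy": 0,"dz": 0.01,"wx": 0,"wy": 0,"wz": 0},{"dx": 0,"dy": 0,"dz": 0,"wx": 0,"wy": 0,"wz": 0}])

```text
time_s: 9.98
tcp_pos: [0.5464, -0.0832, 0.1467]
tool_rot: [3.14, -0.099, 0.001]
ft_force: [0.1, -0.2, -1.9]
gripper_width: 0.48
grip_force: 51.2
```

The load is 1.9 N, about the cassette's weight, so it is free. I lift the rest of the way.

Emit:
move_arm(rows=[{"dx": 0,"dy": 0,"dz": 0.03,"wx": 0,"wy": 0,"wz": 0},{"dx": 0,"dy": 0,"dz": 0.05,"wx": 0,"wy": 0,"wz": 0},{"dx": 0,"dy": 0,"dz": 0.06,"wx": 0,"wy": 0,"wz": 0},{"dx": 0,"dy": 0,"dz": 0.06,"wx": 0,"wy": 0,"wz": 0},{"dx": 0,"dy": 0,"dz": 0.05,"wx": 0,"wy": 0,"wz": 0}])

```text
time_s: 10.6
tcp_pos: [0.5463, -0.0833, 0.2482]
tool_rot: [3.14, -0.099, 0.002]
ft_force: [0.6, 0.5, -1.7]
gripper_width: 0.475
grip_force: 51.1
```

Emit:
move_arm(rows=[{"dx": -0.004,"dy": -0.03,"dz": 0.01,"wx": 0,"wy": 0,"wz": 0},{"dx": -0.01,"dy": -0.07,"dz": 0,"wx": 0,"wy": 0,"wz": 0},{"dx": -0.01,"dy": -0.09,"dz": 0,"wx": 0,"wy": 0,"wz": 0},{"dx": -0.012,"dy": -0.1,"dz": 0,"wx": 0,"wy": 0,"wz": 0},{"dx": -0.012,"dy": -0.1,"dz": 0,"wx": 0,"wy": 0,"wz": 0}])

```text
time_s: 11.22
tcp_pos: [0.5259, -0.2411, 0.2499]
tool_rot: [3.14, -0.1, -0.002]
ft_force: [0.0, -0.7, -2.6]
gripper_width: 0.475
grip_force: 51.1
```

Emit:
move_arm(rows=[{"dx": -0.012,"dy": -0.1,"dz": 0,"wx": 0,"wy": 0,"wz": 0},{"dx": -0.012,"dy": -0.1,"dz": 0,"wx": 0,"wy": 0,"wz": 0},{"dx": -0.01,"dy": -0.07,"dz": 0,"wx": 0,"wy": 0,"wz": 0},{"dx": -0.004,"dy": -0.04,"dz": 0,"wx": 0,"wy": 0,"wz": 0},{"dx": 0,"dy": 0,"dz": 0,"wx": 0,"wy": 0,"wz": 0}])

```text
time_s: 11.85
tcp_pos: [0.5109, -0.3642, 0.25]
tool_rot: [-3.14, 0.102, 0.002]
ft_force: [0.9, 1.1, -1.7]
gripper_width: 0.486
grip_force: 51.1
```

Emit:
move_arm(rows=[{"dx": 0,"dy": 0,"dz": -0.03,"wx": 0,"wy": 0,"wz": 0},{"dx": 0,"dy": 0,"dz": -0.04,"wx": 0,"wy": 0,"wz": 0},{"dx": 0,"dy": 0,"dz": -0.03,"wx": 0,"wy": 0,"wz": 0},{"dx": 0,"dy": 0,"dz": 0,"wx": 0,"wy": 0,"wz": 0},{"dx": 0,"dy": 0,"dz": 0,"wx": 0,"wy": 0,"wz": 0}])

```text
time_s: 12.48
tcp_pos: [0.5121, -0.3632, 0.2107]
tool_rot: [3.14, -0.098, 0.001]
ft_force: [0.6, -0.4, -1.8]
gripper_width: 0.474
grip_force: 51.1
```

```bash
python3 - <<'E'
from h import *
s=env.sense();print(s['tcp_pos'],s['tool_rot'],s['ft_force'],s['gripper_width'],abs(s['joint_vel']).max())
c=cam('scene');d=cam('side');
for x in(c,d): print(proj(x,[s['tcp_pos']]))
cv2.imwrite('pics/f6.png',cv2.hconcat([cv2.resize(c['img'][130:330,70:370],(400,267)),cv2.resize(d['img'][140:380,200:470],(400,356))[:267]])[:,:,::-1])
cv2.imwrite('pics/f6.png',cv2.hconcat([c['img'][100:330,40:400],d['img'][150:380,200:470]])[:,:,::-1])
E
```

```text
[ 0.51207502 -0.36323429  0.21073428] [ 3.13963729e+00 -9.84170458e-02  6.86959939e-04] [ 0.64734277 -0.4440343  -1.8136843 ] 0.4742792411681066 0.008484360238731408
[[121.09838548 148.12319583]]
[[383.47802304 276.17093378]]
```

View pics/f6.png

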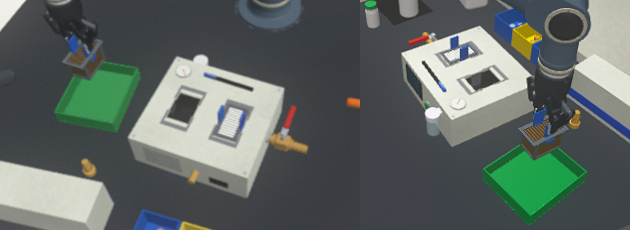

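The cassette hangs upright, centred over the tray at crop (85,60) in the scene view and (545,135) in the side view. The right bay is empty, and the clean cassette and pen are in place. The lever stands square across its pipe. I hand it in.

```bash
python3 -c "
from bench import env
print(env.sign_off())"
```

```text
the job is handed in; nothing more can be done
None
```

The vacuum valve is shut and the brown cassette is lifted out and held still, upright and pinched about 10 cm above the rim at the middle of the green tray; the job is handed in at about 12.5 s of the 64 s, with no verdict returned.

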